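Hold the exposure shutter half open over a culture plate

TASK

Slide the culture plate along its channel under the hood of the exposure box until it is fully home against the end stop, keeping the shutter closed meanwhile. Then push the sprung shutter on the hood open by its upright tab to half of its travel, so that half of the plate can be exposed, without letting it run near fully open at any time. Finish while holding the shutter there against its spring with the gripper; leave the dropper bottle, timer and hand lens alone.

Things in the scene. Friction and masses are not known exactly. Their poses are not given: they have to be found in the camera images.
- exposure_box: Fixed box of grey parts; bed 250 x 124 x 6 mm. Origin: centre of the bed's underside; x runs along the channel from its open front to the hood, y to the left, z up. Channel between straight guide rails (inner faces y = +-49, tops z = 19 mm) from x = -122 mm to the hood. The hood covers x = 26 to 118 mm; opening 98 mm wide, z = 6 to 32 mm. End stop face inside at x = 106 mm.
- plate: The culture plate: round closed dish, 93 mm diameter, 16 mm high, about 30 g, lying flat and loose on the bed (z = 6 mm) in the channel in front of the hood. Origin: centre of its underside. When home, its front edge still stands 12 mm out of the hood. Too wide for most grippers: push at the edge facing the open front of the channel.
- plate_seat (a point): Where the centre of the plate's underside lies when the plate is fully home: x = 60, y = 0, z = 6 mm in the box's frame; axes as the box's.
- shutter (a joint): Travel of the dark shutter plate on the hood roof along the box's +y: 0 closed (window covered), 0.030 half (half the window open), 0.060 fully open. A spring pulls it shut: 3 N closed, 7.5 N at half, 12 N open; it snaps back if let go. A white pointer line on it stands at the first of three black marks on the front rail when closed, at the middle one at half, the third when open.
- shutter_tab (a point): Top centre of the dark upright tab on the shutter; moves with it. Tab: 36 mm in the box's x, 10 mm thick in y, top z = 66 mm, bottom on its foot (30 x 20 mm in x, y; top z = 44.5 mm). Closed, it is at x = 64, y = 12 mm in the box's frame. Axes as the box's. The shutter is 61 x 64 mm (y = -30 to 34 mm when closed), top z = 42 mm.
- dropper: Brown dropper bottle with white cap, 31 mm diameter, 88 mm high, standing to the left of the box; leave alone. Origin: centre of its underside.
- timer: Pale bench timer, 64 x 64 x 20 mm, lying to the left of the box; leave alone. Origin: centre of its underside.
- lens: Black hand lens, 145 x 64 x 9 mm, lying to the right of the box; leave alone. Origin: centre of its underside.
- window_centre (a point): Centre of the window (52 mm in x, 56 mm in y) in the hood's roof, on its top: x = 64, y = 0, z = 38 mm in the box's frame, same axes. The roof spans y = -55 to +100 mm. Two low shutter rails run along y on it (box x = 28-35 and 93-100 mm, tops z = 45 mm); behind them a spring barrel with end blocks (x = 101-116 mm, up to z = 51 mm).
There are look-alikes about, which are no part of the job. Leave any black or blue look-alike of the plate alone.

How it is judged:
On the way, in this order (a step that is already met when the one before it is completed fails the run):
1. the plate is fully home under the hood while the shutter is closed (horizontal distance between plate and plate_seat below 0.006 m and value of joint shutter below 0.006 m), for 0.2 s.
2. the gripper holds the shutter at half travel (value of joint shutter between 0.025 and 0.035 m and contact force between the fingers and shutter above 3 N), for 0.3 s.
At the end, for the whole second after the job is handed in: The plate lies flat within 6 mm of its fully home place, and the gripper's fingers still press on the shutter with more than 3 N and keep it between 25 and 35 mm of its 60 mm travel (all of step 2 and horizontal distance between plate and plate_seat below 0.006 m and angle between plate's own z axis and vertical below 0.08 rad); the arm keeps its last pose, push and grip.
It fails at once if the shutter runs near fully open (past 50 mm) (value of joint shutter above 0.05 m).
It fails at once if the shutter is opened before the plate is home (value of joint shutter above 0.01 m and horizontal distance between plate and plate_seat above 0.01 m).
It fails at once if the dropper bottle, timer or hand lens is moved by more than 20 mm (distance of any of dropper, timer, lens from where it was at the start of the episode above 0.02 m).
It also fails if it takes over 45 s, if anything falls off the work surface, if the arm or the gripper's body presses on something with over 40 N, if the wrist force passes 120 N, or if a joint passes its speed limit or range.

ROBOT

A 6-joint arm with a two-finger parallel gripper is mounted at the origin on a cart in front of the work surface, level with it; the furniture and walls round the work are solid. World frame = base frame: x ahead of the robot, y to its left, z up, the work surface at z = 0. Lengths are in m, angles in rad, forces in N, time in s.
With the tool pointing down it reaches from about 0.375 to 0.9 m from the base axis. Payload 3.1 kg.
Tool frame: the origin (TCP) lies at the centre of the arm's flange, where the gripper is bolted on; the fingertips stand robot.tip_extent ahead of it and the grasp point (between the pads) lies 164 mm ahead of it (robot.tip_extent is the distance from the TCP to the fingertips, in m); z points along the fingers, y is the line along which they close (so a half turn about z gives the same grasp; the last joint's range is limited). The gripper opens to 87 mm and grips with 3 to 60 N. Pads are 19 mm wide; open, the fingers measure 117 mm over their backs; the gripper's body (75 mm by 190 mm) begins 51 mm behind the grasp point.
Start: joints at [0.943, 0.527, 1.433, -0, 1.181, -0.178], TCP at [0.272, 0.563, 0.405] pointing down, gripper open.
Joint ranges: [-3.08, 3.08], [-0.75, 2.2], [0.22, 2.44], [-1.43, 4.57], [0, 2.65], [-2.85, 2.85]. Speed limits (rad/s): [2.79, 2.79, 3.14, 3.14, 3.14, 3.14].

INTERFACE

Orientations are given as a unit quaternion [x, y, z, w].
In Python, from rig import get_obs, camera, hand_in, cut_out, robot gives the robot as it stands.
- The arm moves only by the tool step_arm, never from a script. Its argument "rows" is a list of rows, each a list of 6 numbers: the shift along the world's x, y, z in m, then the turn, a rotation vector about the world's x, y, z in degrees. A call has 1 to 12 rows; each row shifts and turns the commanded pose from where the row before left it; what a row does not reach is not made up. A row lasts 1/8 s, in which the tool goes at most 62.5 mm and 10.7 degrees, less where a joint would pass 70% of its speed; a pose out of reach is approached as far as the arm can. A call is refused whole if a number of a shift passes 0.0625 or a number of a turn 10.7, either way. A call with a gripper value outside its range is refused whole. "jaw" is the finger opening in m, from 0 to 0.087, set as the call begins (left out, the last holds). The fingers move at their own pace and stop on an object; "squeeze" is the grip in N (left out, the last holds). Time passes only in rows, so rows that do not move let the fingers close. It gives the time, the measured TCP pose, the force, the opening and the grip force at its end, in the units of the state.
- get_obs(): the state, without advancing time (a new reading comes with each control period).
- camera(name): name is "scene" or "top" or "wrist"; returns a dict with "pixels" (384x512x3 uint8, blue, green, red), "depth" (384x512 float32, m along the optical axis (not along the pixel's ray), 0 where there is no reading), "fov_y" (degrees; the focal length in pixels is half the picture's height over the tangent of half this angle, whatever the lens; pixels are square), "cx", "cy" (the principal point, pixels), "k1" (the pictures are not rectified: a ray, as slopes to the right and down, at radius r is drawn at 1 + k1 r^2 times it, then the intrinsics apply), "extrinsics" (4x4, takes a point from camera to world coordinates); the wrist camera has in their place "mount" (4x4, takes a point from camera to tool coordinates, whose origin is the TCP and whose axes are the flange's). Camera axes: x right, y up, looking along -z (the intrinsics and any distortion apply to the point x, -y, -z); pixel columns grow to the right and rows downward; lengths in m; the calibration is good to about 2 mm. A picture is of the moment at which its call begins: read the wrist's pose just before it.
- hand_in(): hands the job in; it is judged then, once.
Trained networks look in the newest picture that a camera, given by its name, has taken for a name from the list of things; names that differ only in an ending like _2 or _b are one class to them, and where a whole thing is asked for, a point or a joint stands for the part that bears it (a point fixed in the world has none). Each returns a list of dicts, best first, with "confidence" (0 to 1); they miss things now and then, are a little off and sometimes report something else, mostly with a low value. They report only what shows in the picture. A call takes as long as a camera call. They do not tell look-alikes from the thing itself.
- cut_out(label, camera): "region" (384x512 bool, what is visible of it) and "extent" ([centre column, centre row, width, height] in pixels, round what is visible of it).
The state is a dict: "time": time; "q": joint angles; "joint_velocities": joint speeds; "joint_torque": joint torques, N m; "position": TCP position; "tool_rot": TCP orientation; "ft_force": force on the tool from outside, world axes, zero at the start; "moment": the same for the moment, N m; "grip_width": finger opening in m; "grip_force": force on a finger pad.
Only numpy, scipy, OpenCV 4.12 (cv2) and the standard library are available. Lean on these libraries where they do the work, as an engineer would, in place of code of your own. Each camera call takes 0.05 s, during which the arm holds its last target. There are 200 camera calls.

## Working session

There is one attempt and no reset: what is moved stays moved. The work goes in short steps, Python scripts to look and compute and a tool call to move; the robot and the scene stay as the last step left them, time stands still between calls to the robot, and variables do not carry over. Pictures are saved under pics/ and viewed, at most 10 in all, crops included, and the job is handed in when it is done.

Besides the shell and the picture viewer there is one more tool, called after "Request:" as name(argument=value, ...), one argument or row to a line, values as JSON. step_arm: Moves the arm, as the interface text tells. Its arguments: {"type":"object","properties":{"rows":{"type":"array"},"jaw":{"type":"number"},"squeeze":{"type":"number"}},"required":["rows"]}

```bash
mkdir -p pics; cat > h.py <<'E'
import numpy as np, cv2
from rig import get_obs, camera, hand_in, cut_out, robot
def intr(c):
    return 192/np.tan(np.radians(c["fov_y"])/2)
def cloud(c,T=None):
    T=c["extrinsics"] if T is None else T
    f=intr(c); K=np.array([[f,0,c["cx"]],[0,f,c["cy"]],[0,0,1.]])
    v,u=np.mgrid[0:384,0:512]
    p=cv2.undistortPoints(np.stack([u,v],-1).reshape(-1,1,2).astype(float),K,np.array([c["k1"],0,0,0.])).reshape(384,512,2)
    d=c["depth"]; P=np.stack([p[...,0]*d,-p[...,1]*d,-d],-1)
    return P@T[:3,:3].T+T[:3,3]
E
python3 - <<'E'
from h import *
print({k:v for k,v in vars(robot).items()} if hasattr(robot,'__dict__') else robot, robot.tip_extent)
o=get_obs();print(o)
ims=[]
for n in("scene","top"):
    c=camera(n);ims.append(c["pixels"]);P=cloud(c);np.savez("pics/"+n,P=P,d=c["depth"],im=c["pixels"])
    print(n,c["extrinsics"][:3,3])
    for l in("exposure_box","plate","shutter","shutter_tab","dropper","timer","lens"):
        for r in cut_out(l,n)[:4]:
            m=r["region"]&(c["depth"]>0);print(l,round(r["confidence"],2),np.round(r["extent"]),np.median(P[m],0).round(3) if m.any() else None)
cv2.imwrite("pics/a.png",ims[0]);cv2.imwrite("pics/b.png",ims[1])
E
```

```text
{} 0.1822
{'time': 0.0, 'q': array([ 9.42470091e-01,  5.28446888e-01,  1.43392093e+00,  1.64692389e-06,
        1.18141461e+00, -1.78509384e-01]), 'joint_velocities': array([-0.00052271, -0.00044761,  0.00197443, -0.00095587,  0.00043262,
        0.00179009]), 'joint_torque': array([ 6.31365274e-04, -4.40040350e+01, -1.76591724e+01,  6.36188406e-02,
        5.81084308e-02, -1.50805608e-04]), 'position': array([0.27151636, 0.56254696, 0.40377714]), 'tool_rot': array([ 2.23017267e-01,  9.74813880e-01, -1.00669396e-03, -4.30512933e-04]), 'ft_force': array([ 0.28995264, -0.00968466, -0.12917442]), 'moment': array([-0.00419825,  0.00284917, -0.06266583]), 'grip_force': 0.0, 'grip_width': 0.0871469299491567}
scene [-0.03971024 -0.72886677  0.50853958]
exposure_box 0.9 [273. 221. 101.  60.] [ 0.57  -0.071  0.019]
plate 0.77 [198. 209.  35.  19.] [0.407 0.147 0.017]
plate 0.74 [243. 199.  30.  16.] [0.551 0.111 0.017]
shutter_tab 0.57 [297. 208.  28.  16.] [ 0.599 -0.057  0.044]
dropper 0.44 [203. 169.   9.  21.] [0.549 0.366 0.035]
timer 0.68 [179. 194.  26.  14.] [0.418 0.29  0.019]
lens 0.8 [311. 297.  53.  44.] [ 0.43  -0.319  0.007]
top [0.31695431 0.01006128 1.3642542 ]
exposure_box 0.73 [291. 198.  53.  92.] [ 0.57  -0.043  0.035]
plate 0.81 [292. 211.  32.  32.] [ 0.486 -0.046  0.022]
plate 0.63 [221. 233.  37.  32.] [0.414 0.156 0.016]
plate 0.58 [235. 186.  30.  38.] [0.557 0.124 0.016]
shutter 0.78 [295. 172.  23.  28.] [ 0.598 -0.059  0.043]
shutter_tab 0.74 [297. 173.  25.  18.] [ 0.597 -0.059  0.043]
dropper 0.62 [148. 185.  15.   8.] [0.549 0.367 0.047]
timer 0.57 [173. 229.  26.  28.] [0.423 0.304 0.019]
lens 0.75 [380. 237.  24.  50.] [ 0.414 -0.319  0.008]
```

```bash
python3 - <<'E'
from h import *
t=cv2.imread("pics/b.png");s=cv2.imread("pics/a.png")
cv2.imwrite("pics/c.png",cv2.resize(t[130:280,130:330+70],None,fx=2.9,fy=2.9,interpolation=2))
cv2.imwrite("pics/d.png",cv2.resize(s[150:280,160:350],None,fx=4,fy=4,interpolation=2))
E
```

```text
(no output)
```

View pics/c.png

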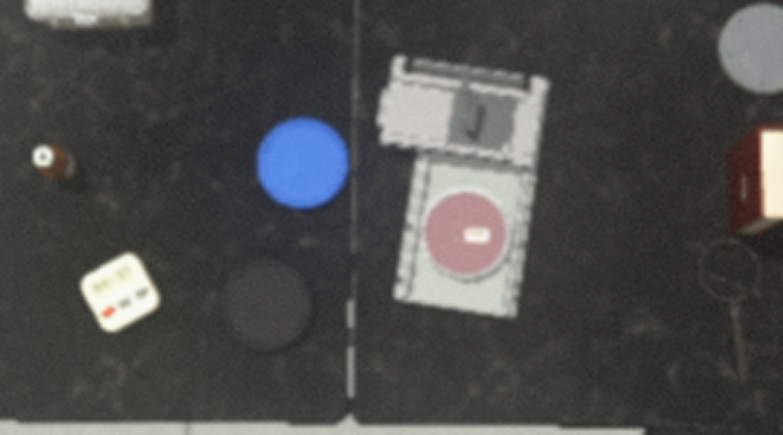

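View pics/d.png

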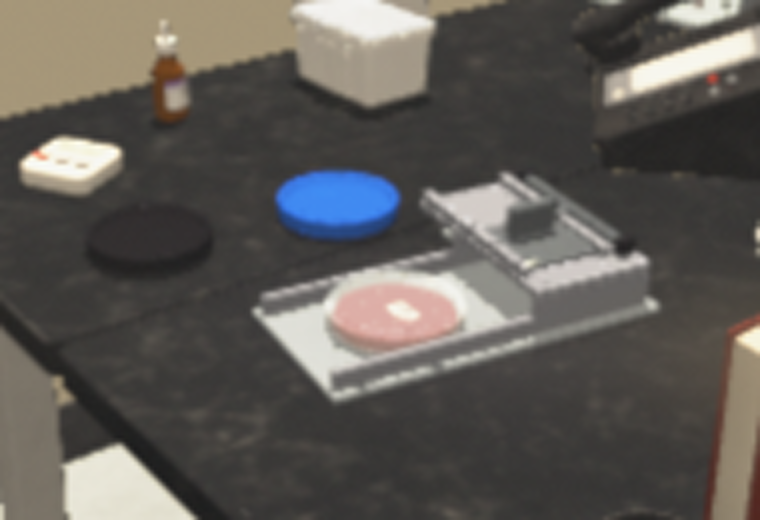

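The scene shows the pink plate in the channel (top 292,211) and the shutter and tab at top (296,172). There are two look-alikes, black (221,233) and blue (235,186), so I'm choosing the pink one. The crop shows it lying between the rails, and the box is turned about −7°. Next I'll fit the box pose.

```bash
cat >> h.py <<'E'
from scipy.optimize import differential_evolution, minimize
def model(b):
    x,y=b[:,0]*1e3,b[:,1]*1e3
    z=np.zeros(len(b)); z[(abs(x)<125)&(abs(y)<62)]=6
    z[(abs(y)>49)&(abs(y)<55)&(x>-122)&(x<26)]=19
    h=(x>26)&(x<118)&(y>-55)&(y<100); z[h]=38
    z[h&(x<35)&(x>28)]=45; z[h&(x>93)&(x<100)]=45; z[h&(x>101)&(x<116)]=46
    s=(x>35)&(x<93)&(y>-30)&(y<34); z[s]=42
    return z/1e3
def tobox(Q,p):
    c,s=np.cos(p[2]),np.sin(p[2]); d=Q[:,:2]-p[:2]
    return np.c_[d[:,0]*c+d[:,1]*s,-d[:,0]*s+d[:,1]*c]
def fit(P,plate,rng=((.52,.6),(-.1,0.),(-.25,0.02))):
    Q=P.reshape(-1,3); Q=Q[(abs(Q[:,0]-.57)<.2)&(Q[:,1]>-.2)&(Q[:,1]<.08)&(Q[:,2]>-.02)&(Q[:,2]<.07)]
    Q=Q[np.hypot(*(Q[:,:2]-plate).T)>.052]
    def cost(p): return np.minimum(abs(Q[:,2]-p[3]-model(tobox(Q,p))),.015).mean()*1e3
    r=differential_evolution(cost,list(rng)+[(-.006,.006)],seed=1,popsize=20,maxiter=150,tol=1e-6)
    return r.x,r.fun
def fw(p,x,y):
    c,s=np.cos(p[2]),np.sin(p[2]); return np.array([p[0]+c*x-s*y,p[1]+s*x+c*y])
E
python3 - <<'E'
from h import *
for n in("top","scene"):
    z=np.load(f"pics/{n}.npz");p,f=fit(z["P"],np.array([.488,-.046]));print(n,p.round(4),np.degrees(p[2]).round(2),f)
    P=z["P"];im=z["im"].astype(int);m=(im[...,2]-im[...,1]>25)&(abs(P[...,0]-.49)<.1)&(abs(P[...,1]+.05)<.07)&(P[...,2]<.05)
    q=P[m];print(m.sum(),q.min(0),q.max(0),tobox(q,p).min(0),tobox(q,p).max(0))
E
```

```text
top [ 0.5345 -0.0525 -0.1508  0.0006] -8.64 2.6686948110699524
534 [ 0.44728499 -0.08404771  0.01333742] [ 0.52550588 -0.00723535  0.03054966] [-0.08907995 -0.03946052] [-0.0086228  0.0390648]
scene [ 0.5356 -0.0501 -0.1423  0.0017] -8.15 2.497593210878132
369 [ 0.44149201 -0.09035814  0.0136215 ] [ 0.52005715 -0.01428871  0.02533756] [-0.0931612  -0.04784346] [-0.01411311  0.02753901]
```

Request:
step_arm(
  rows=[
    [0.0136,-0.0543,0,0,0,1.6],
    [0.0136,-0.0543,0,0,0,1.6],
    [0.0136,-0.0543,0,0,0,1.6],
    [0.0136,-0.0543,0,0,0,1.6],
    [0.0136,-0.0543,0,0,0,1.6],
    [0.0136,-0.0543,0,0,0,1.6],
    [0.0136,-0.0543,0,0,0,1.6],
    [0.0136,-0.0543,0,0,0,1.6],
    [0.0136,-0.0543,0,0,0,1.6],
    [0.0136,-0.0543,0,0,0,1.6],
    [0.0136,-0.0543,0,0,0,1.6],
    [0,0,0,0,0,0],
  ],
  jaw=0.04,
)

```text
time: 2.3
position: [0.4229, -0.0381, 0.4052]
tool_rot: [0.074, 0.997, -0.001, 0.002]
ft_force: [-0.6, 0.1, -1.1]
grip_width: 0.0401
grip_force: 0.0
```

```bash
cat >> h.py <<'E'
from scipy.spatial.transform import Rotation as R
def wrist():
    o=get_obs(); c=camera("wrist"); T=np.eye(4);T[:3,:3]=R.from_quat(o["tool_rot"]).as_matrix();T[:3,3]=o["position"]
    return o,c,T@c["mount"]
E
python3 - <<'E'
from h import *
o,c,T=wrist();P=cloud(c,T);np.savez("pics/w1",P=P,im=c["pixels"]);cv2.imwrite("pics/w1.png",c["pixels"])
Rm=R.from_quat(o["tool_rot"]).as_matrix();print(o["position"],Rm.round(3),np.degrees(np.arctan2(Rm[1,1],Rm[0,1])),T[:3,3],o["q"])
p,f=fit(P,np.array([.488,-.046]));print(p.round(4),np.degrees(p[2]),f)
im=c["pixels"].astype(int);m=(im[...,2]-im[...,1]>25)&(abs(P[...,0]-.49)<.1)&(abs(P[...,1]+.05)<.07)&(P[...,2]<.04)
b=tobox(P[m],p);print(m.sum(),b.min(0),b.max(0),P[m][:,2].mean())
E
```

```text
[ 0.42288611 -0.03810856  0.4052352 ] [[-0.989  0.148  0.003]
 [ 0.148  0.989 -0.002]
 [-0.003 -0.001 -1.   ]] 81.46653363709589 [ 0.34879802 -0.02644155  0.38430998] [-3.54196760e-01  2.56937555e-01  1.91023505e+00 -6.91848083e-04
  9.70920658e-01 -1.77566853e+00]
[ 0.5377 -0.0532 -0.1496 -0.0006] -8.571743988552974 0.8592661736620115
2789 [-0.09186794 -0.0387214 ] [-0.0111709   0.04047502] 0.020553667439910214
```

View pics/w1.png

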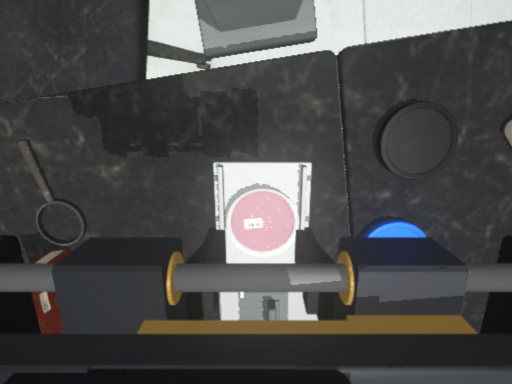

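The wrist view shows the pink plate at (263,220) between the rails, with its near side free. The fit residual is 0.9 mm, so I'm lowering behind it.

Request:
step_arm(
  rows=[
    [0.001,0.002,-0.05,0,0,0],
    [0,0,-0.05,0,0,0],
    [0,0,-0.05,0,0,0],
    [0,0,-0.04,0,0,0],
    [0,0,-0.015,0,0,0],
    [0,0,-0.005,0,0,0],
    [0,0,0,0,0,0],
  ],
)

```text
time: 3.22
position: [0.4223, -0.0317, 0.195]
tool_rot: [0.071, 0.998, 0.0, -0.0]
ft_force: [0.8, -0.7, 0.1]
grip_width: 0.0402
grip_force: 0.0
```

Request:
step_arm(
  rows=[
    [0.001,-0.004,-0.001,0,0,-0.3],
    [0.0089,-0.0013,0,0,0,0],
    [0.0089,-0.0013,0,0,0,0],
    [0.0089,-0.0013,0,0,0,0],
    [0.0089,-0.0013,0,0,0,0],
    [0.0089,-0.0014,0,0,0,0],
    [0.0089,-0.0014,0,0,0,0],
    [0.0089,-0.0014,0,0,0,0],
    [0.0089,-0.0013,0,0,0,0],
    [0.0089,-0.0013,0,0,0,0],
    [0.0089,-0.0013,0,0,0,0],
    [0.004,-0.0006,0,0,0,0],
  ],
)

```text
time: 4.72
position: [0.5171, -0.0505, 0.1938]
tool_rot: [0.074, 0.997, -0.0, 0.0]
ft_force: [0.6, -0.6, -0.9]
grip_width: 0.0399
grip_force: 0.1
```

```bash
python3 - <<'E'
from h import *
p=np.array([.5377,-.0532,-.1496]);o=get_obs();print(o["position"],tobox(o["position"][None],p),o["ft_force"])
E
```

```text
[ 0.5170549  -0.05053496  0.19378628] [[-0.02081171 -0.00044172]] [ 0.5783396  -0.58315733 -0.92434216]
```

Request:
step_arm(
  rows=[
    [0.0079,-0.0012,0,0,0,0],
    [0.0079,-0.0012,0,0,0,0],
    [0.005,-0.0007,0,0,0,0],
    [0.003,-0.0004,0,0,0,0],
    [0.002,-0.0003,0,0,0,0],
    [0,0,0,0,0,0],
  ],
)

```text
time: 5.48
position: [0.5421, -0.0542, 0.1937]
tool_rot: [0.074, 0.997, -0.0, -0.0]
ft_force: [1.4, 0.4, -0.1]
grip_width: 0.0401
grip_force: 0.0
```

Request:
step_arm(
  rows=[
    [0.001,-0.0001,0,0,0,0],
    [0.001,-0.0002,0,0,0,0],
    [0,0,0,0,0,0],
  ],
)

```text
time: 5.85
position: [0.5442, -0.0545, 0.1938]
tool_rot: [0.074, 0.997, -0.0, 0.0]
ft_force: [0.2, -0.8, -0.4]
grip_width: 0.0401
grip_force: 0.0
```

```bash
python3 - <<'E'
from h import *
p=np.array([.5377,-.0532,-.1496]);o=get_obs();print(o["position"],tobox(o["position"][None],p),o["ft_force"])
E
```

```text
[ 0.54415279 -0.05450079  0.19376807] [[ 0.00657459 -0.00032452]] [ 0.21341247 -0.81497516 -0.35427949]
```

Not touching the stop yet, so I'm creeping on.

Request:
step_arm(
  rows=[
    [0.001,-0.0001,0,0,0,0],
    [0.001,-0.0002,0,0,0,0],
    [0,0,0,0,0,0],
  ],
)

```text
time: 6.22
position: [0.5457, -0.0547, 0.1937]
tool_rot: [0.074, 0.997, 0.0, -0.001]
ft_force: [-0.9, -0.0, 0.8]
grip_width: 0.0401
grip_force: 0.7
```

Request:
step_arm(
  rows=[
    [0.001,-0.0001,0,0,0,0],
    [0.001,-0.0002,0,0,0,0],
    [0,0,0,0,0,0],
  ],
)

```text
time: 6.6
position: [0.5467, -0.0547, 0.1935]
tool_rot: [0.074, 0.997, 0.0, -0.002]
ft_force: [-5.9, 0.6, 2.9]
grip_width: 0.0401
grip_force: 2.6
```

Request:
step_arm(
  rows=[
    [-0.008,0.0012,0,0,0,0],
    [-0.02,0.003,0,0,0,0],
    [-0.02,0.003,0.04,0,0,0],
    [-0.02,0.003,0.05,0,0,0],
    [-0.02,0.003,0.05,0,0,0],
    [0,0,0.05,0,0,0],
    [0,0,0,0,0,0],
    [0,0,0,0,0,0],
  ],
)

```text
time: 7.6
position: [0.4601, -0.0419, 0.3837]
tool_rot: [0.074, 0.997, -0.0, 0.001]
ft_force: [-0.4, 0.1, 0.6]
grip_width: 0.0401
grip_force: 0.0
```

```bash
python3 - <<'E'
from h import *
o,c,T=wrist();P=cloud(c,T);np.savez("pics/w2",P=P,im=c["pixels"]);cv2.imwrite("pics/w2.png",c["pixels"])
print(o["position"])
p,f=fit(P,np.array([.597,-.062]));print(p.round(4),np.degrees(p[2]),f)
im=c["pixels"].astype(int);m=(im[...,2]-im[...,1]>25)&(abs(P[...,0]-.55)<.1)&(abs(P[...,1]+.05)<.07)&(P[...,2]<.035)
b=tobox(P[m],p);print(m.sum(),b.min(0),b.max(0),P[m][:,2].mean())
t=camera("top");P=cloud(t);print(fit(P,np.array([.3,-.062])))
cv2.imwrite("pics/e.png",cv2.resize(t["pixels"][130:250,230:350],None,fx=4,fy=4,interpolation=2))
E
```

```text
[ 0.46007136 -0.0418564   0.38365477]
[ 0.5379 -0.0533 -0.1521 -0.0006] -8.716840934394806 0.8341858110052361
475 [ 0.01445919 -0.03151349] [0.03272711 0.03209154] 0.02075696538867342
(array([ 0.53445905, -0.0527104 , -0.15066808,  0.0006228 ]), np.float64(2.7035265347503894))
```

View pics/w2.png

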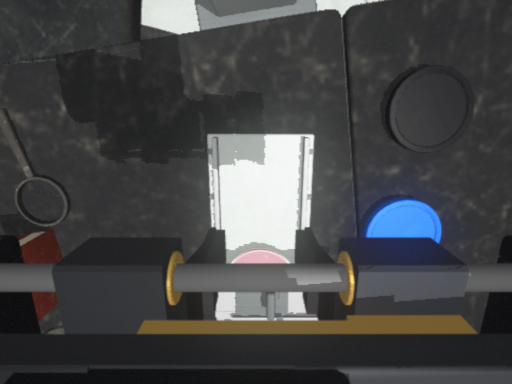

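```bash
python3 - <<'E'
from h import *
from scipy.optimize import least_squares
p=np.array([.5378,-.0532,-.1505])
for n,x0 in(("w1",.49),("w2",.56)):
    z=np.load(f"pics/{n}.npz");P=z["P"];im=z["im"].astype(int)
    near=(abs(P[...,0]-x0)<.1)&(abs(P[...,1]+.05)<.07)&(P[...,2]<.035)
    m=(im[...,2]-im[...,1]>25)&near
    b=tobox(P[m],p);e=[]
    for y in np.arange(-.028,.028,.002):
        s=b[abs(b[:,1]-y)<.001]
        if len(s):e.append((s[:,0].min(),y))
    e=np.array(e)
    print(n,[least_squares(lambda c:np.hypot(e[:,0]-c[0],e[:,1]-c[1])-r,[e[:,0].max()+.02,0]).x.round(4) for r in(.040,.041)])
    # 16mm-high points: plate rim near edge by height
    h=near&(P[...,2]>.017)&(P[...,2]<.03);b=tobox(P[h],p);k=(abs(b[:,1])<.02);print(np.percentile(b[k,0],[0,.5,1,2]).round(4))
im=cv2.imread("pics/w2.png");cv2.imwrite("pics/w2c.png",cv2.resize(im[215:330,190:330],None,fx=5,fy=5,interpolation=2))
E
```

```text
w1 [array([-0.0519,  0.0015]), array([-0.0508,  0.0015])]
[-0.095  -0.0941 -0.0938 -0.0928]
w2 [array([0.0553, 0.0004]), array([0.0564, 0.0005])]
[0.0128 0.0131 0.0132 0.0136]
```

View pics/w2c.png

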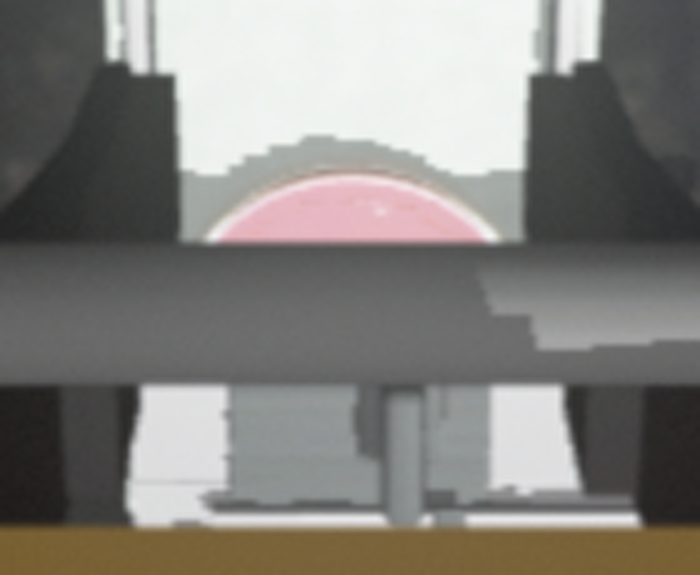

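The plate reads roughly home: the rim edge is at 13 mm against 13.5 mm expected, but the pink fit suggests 4 mm short. I'll check with a firmer push at the centre with the fingers closed.

Request:
step_arm(
  rows=[
    [0.03,-0.0045,-0.02,0,0,0],
    [0.03,-0.0045,-0.04,0,0,0],
    [0,0,-0.05,0,0,0],
    [0,0,-0.05,0,0,0],
    [0,0,-0.03,0,0,0],
    [0.005,-0.0007,0,0,0,0],
    [0.005,-0.0007,0,0,0,0],
    [0.005,-0.0007,0,0,0,0],
    [0,0,0,0,0,0],
  ],
  jaw=0.0,
)

```text
time: 8.82
position: [0.5356, -0.0531, 0.1939]
tool_rot: [0.074, 0.997, -0.0, 0.0]
ft_force: [-0.3, 0.2, 0.5]
grip_width: 0.0001
grip_force: 0.0
```

Request:
step_arm(
  rows=[
    [0.002,-0.0003,0,0,0,0],
    [0.002,-0.0003,0,0,0,0],
    [0,0,0,0,0,0],
  ],
)

```text
time: 9.2
position: [0.5392, -0.0536, 0.1939]
tool_rot: [0.074, 0.997, -0.0, 0.0]
ft_force: [0.9, -0.3, 0.6]
grip_width: 0.0004
grip_force: 0.0
```

Request:
step_arm(
  rows=[
    [0.001,-0.0001,0,0,0,0],
    [0.001,-0.0002,0,0,0,0],
    [0,0,0,0,0,0],
  ],
)

```text
time: 9.57
position: [0.5403, -0.0536, 0.1936]
tool_rot: [0.074, 0.997, 0.0, -0.001]
ft_force: [-3.4, 0.6, 2.4]
grip_width: 0.0005
grip_force: 1.7
```

Request:
step_arm(
  rows=[
    [0.001,-0.0001,0,0,0,0],
    [0.001,-0.0002,0,0,0,0],
    [0,0,0,0,0,0],
  ],
)

```text
time: 9.95
position: [0.5411, -0.0537, 0.1935]
tool_rot: [0.074, 0.997, 0.001, -0.003]
ft_force: [-6.9, 0.3, 5.3]
grip_width: 0.0
grip_force: 3.4
```

Request:
step_arm(
  rows=[
    [0.001,-0.0001,0,0,0,0],
    [0.001,-0.0002,0,0,0,0],
    [0,0,0,0,0,0],
  ],
)

```text
time: 10.32
position: [0.5419, -0.0538, 0.1933]
tool_rot: [0.073, 0.997, 0.001, -0.005]
ft_force: [-9.0, -1.1, 5.8]
grip_width: 0.0003
grip_force: 4.7
```

It's a hard stop at the expected place, so the plate is home. Backing out, rising, and moving above the tab.

Request:
step_arm(
  rows=[
    [-0.01,0.0015,0,0,0,0],
    [-0.02,0.003,0.02,0,0,0],
    [-0.01,0.0015,0.05,0,0,0],
    [0,0,0.06,0,0,0],
    [0,0,0.03,0,0,0],
    [0,0,0,0,0,0],
    [0,0,0,0,0,0],
  ],
  jaw=0.05,
)

```text
time: 11.2
position: [0.505, -0.0484, 0.3532]
tool_rot: [0.074, 0.997, 0.0, 0.0]
ft_force: [0.0, 0.5, -0.5]
grip_width: 0.0491
grip_force: 0.0
```

```bash
python3 - <<'E'
from h import *
p=np.array([.5378,-.0532,-.1505])
o,c,T=wrist();P=cloud(c,T);cv2.imwrite("pics/w3.png",c["pixels"]);print(o["position"],o["ft_force"])
z=np.load("pics/w2.npz")["P"]
t=camera("top");s=camera("scene")
for n,Q in(("w2",z),("w3",P),("top",cloud(t)),("scene",cloud(s))):
    Q=Q.reshape(-1,3);b=tobox(Q,p);k=(abs(b[:,0]-.064)<.03)&(abs(b[:,1]-.012)<.035)&(Q[:,2]>.054)&(Q[:,2]<.075)
    if k.any():print(n,k.sum(),np.percentile(b[k],[2,50,98],axis=0).round(4).tolist(),Q[k,2].max())
E
```

```text
[ 0.50502813 -0.04842677  0.35318006] [ 0.02992984  0.47941825 -0.49596332]
w2 247 [[0.0463, 0.0075], [0.0619, 0.0121], [0.0792, 0.0169]] 0.0674285464938239
w3 101 [[0.0684, 0.0071], [0.0745, 0.012], [0.0805, 0.0161]] 0.06710667438827422
scene 68 [[0.044, 0.007], [0.059, 0.01], [0.0766, 0.0178]] 0.06883838232700462
```

View pics/w3.png

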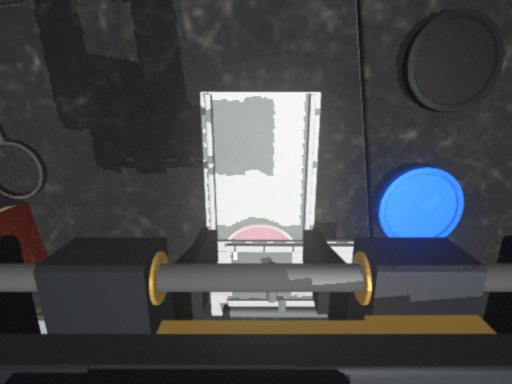

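Wrist view: the plate rim shows at (262,232) against the hood, and the tab is at (270,270). Tab measured at box (63, 12) mm, as expected for closed.

Request:
step_arm(
  rows=[
    [0.035,-0.001,0,0,0,0],
    [0.035,-0.001,-0.01,0,0,0],
    [0.0275,-0.0005,-0.02,0,0,0],
    [0,0,-0.03,0,0,0],
    [0,0,0,0,0,0],
  ],
)

```text
time: 11.98
position: [0.6014, -0.0506, 0.29]
tool_rot: [0.074, 0.997, 0.001, -0.004]
ft_force: [-0.3, 0.7, -0.5]
grip_width: 0.0498
grip_force: 0.0
```

Request:
step_arm(
  rows=[
    [0,0,-0.03,0,0,0],
    [0,0,-0.018,0,0,0],
    [0,0,-0.01,0,0,0],
    [0,0,0,0,0,0],
  ],
)

```text
time: 12.48
position: [0.6025, -0.051, 0.2354]
tool_rot: [0.074, 0.997, 0.0, -0.001]
ft_force: [0.5, -0.9, 0.3]
grip_width: 0.0496
grip_force: 0.0
```

Request:
step_arm(
  rows=[
    [0,0,-0.002,0,0,0],
    [0,0,0,0,0,0],
    [0,0,0,0,0,0],
    [0,0,0,0,0,0],
    [0,0,0,0,0,0],
  ],
  jaw=0.0,
  squeeze=25,
)

```text
time: 13.1
position: [0.6026, -0.0511, 0.2339]
tool_rot: [0.074, 0.997, -0.0, 0.0]
ft_force: [0.2, 0.3, 0.5]
grip_width: 0.0096
grip_force: 25.0
```

The tab is gripped (10 mm). Moving 30 mm along the box's +y.

Request:
step_arm(
  rows=[
    [0.0005,0.003,0,0,0,0],
    [0.0005,0.003,0,0,0,0],
    [0.0004,0.003,0,0,0,0],
    [0.0005,0.003,0,0,0,0],
    [0.0004,0.003,0,0,0,0],
    [0.0005,0.003,0,0,0,0],
    [0.0004,0.003,0,0,0,0],
    [0.0005,0.003,0,0,0,0],
    [0.0004,0.003,0,0,0,0],
    [0.0004,0.0027,0,0,0,0],
    [0,0,0,0,0,0],
    [0,0,0,0,0,0],
  ],
)

```text
time: 14.6
position: [0.6071, -0.0219, 0.2339]
tool_rot: [0.073, 0.997, -0.001, -0.0]
ft_force: [-1.3, -6.5, 3.5]
grip_width: 0.0102
grip_force: 25.0
```

```bash
python3 - <<'E'
from h import *
p=np.array([.5378,-.0532,-.1505])
o,c,T=wrist();print(o["position"],o["ft_force"],o["grip_width"],o["grip_force"])
Rm=R.from_quat(o["tool_rot"]).as_matrix();g=o["position"]+Rm@[0,0,.164];g0=np.array([.6026,-.0511,0]);print(tobox(g[None],p),tobox(g0[None],p))
s=camera("scene");t=camera("top");P=cloud(s)
A=cv2.resize(s["pixels"][180:260,210:340],None,fx=4.5,fy=4.5,interpolation=2)
B=cv2.resize(c["pixels"][200:384,150:362],(585,500),interpolation=2)
cv2.imwrite("pics/f.png",A);cv2.imwrite("pics/g.png",B)
E
```

```text
[ 0.60708069 -0.02185572  0.23385512] [-1.27070453 -6.47167305  3.49779006] 0.010238740800882025 25.001908242702484
[[0.063797   0.04110675]] [[0.06375266 0.01179189]]
```

View pics/f.png

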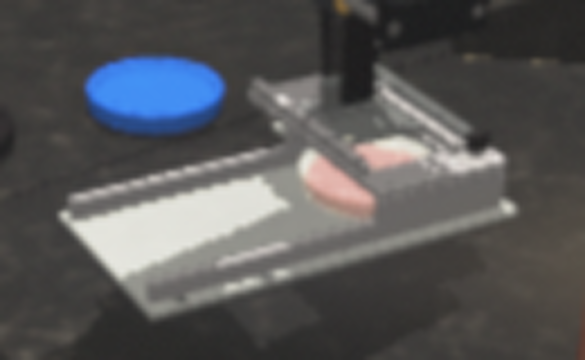

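View pics/g.png

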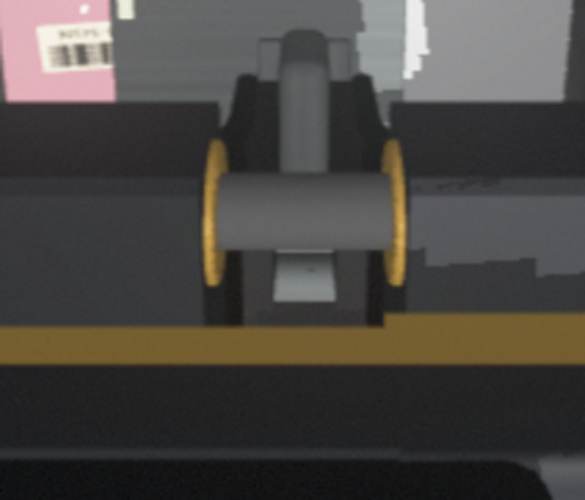

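The shutter is at about 29 mm, roughly half. The tab is held between the fingers at 25 N, and the spring force reads about 7 N. The plate shows through the half-open window.

```bash
python3 -c "
from rig import hand_in;print(hand_in())"
```

```text
the job is handed in; nothing more can be done
None
```

I handed the job in with the plate pushed against the end stop and the gripper holding the shutter at about 29 mm of its 60 mm travel; the hand-in gave no verdict. One camera estimate put the plate about 4 mm short of home, within the 6 mm limit, but two pushes met a hard stop where expected.

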